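Open the filter chamber of the grinder's dust extractor

ROBOT

A 6-joint arm with a two-finger parallel gripper is mounted at the origin on the work surface. World frame = base frame: x ahead of the robot, y to its left, z up, the work surface at z = 0. Lengths are in m, angles in degrees, forces in N, time in s.
With the tool pointing down it reaches from about 0.275 to 0.85 m from the base axis. Payload 5.2 kg.
Tool frame: the origin (TCP) lies midway between the tips of the shut fingers; the grasp point (between the pads) lies manip.grip_depth behind it (manip.grip_depth is the distance from the TCP to the grasp point, in m); z points along the fingers, y is the line along which they close (so a half turn about z gives the same grasp; the last joint's range is limited). The gripper opens to 85 mm and grips with 20 to 120 N. Pads are 22 mm wide; open, the fingers measure 114 mm over their backs; the gripper's body (76 mm by 85 mm) begins 54 mm behind the grasp point. The pads swing forward as they close: fully open they stand 13 mm farther back than shut.
Start: joints at [-88.281, 14.817, 87.949, -0, 77.235, -11.62], TCP at [0.127, -0.535, 0.231] pointing down, gripper open.
Joint ranges: [-179.93, 179.93], [-52.35, 119.4], [10.71, 147.94], [-69.91, 249.91], [12.55, 155.21], [-178.61, 178.61]. Speed limits (degrees/s): [147.25, 147.25, 180, 180, 180, 180].

INTERFACE

Orientations are given as [roll, pitch, yaw] about the fixed x, y, z axes, in that order (R = Rz(yaw) Ry(pitch) Rx(roll)).
In Python, from rig import readout, cams, workorder, manip gives the robot as it stands. The module is installed in compiled form; this text tells all that it offers.
- The arm moves only by the tool step_arm, never from a script. Its argument "increments" is a list of rows, each an object with "xyz": the shift along the tool's x, y, z in mm, a list of three; "spin": the turn about the tool's z in rad; "claw": the finger opening in mm, from 0 to 85.4. In form: [{"xyz": [tx, ty, tz], "spin": spin, "claw": claw}, ...]. A call has 1 to 20 rows; each row is the pose to reach, as a shift and turn from the pose commanded when the call began, along the tool's axes at that moment; what a row does not reach only later rows make up. A row lasts 1/8 s, in which the tool goes at most 62.5 mm and 10.7 degrees, less where a joint would pass 70% of its speed; a pose out of reach is approached as far as the arm can. A call with a gripper value outside its range is refused whole. The fingers move at their own pace and stop on an object; "force" is the grip in N (left out, the last holds). Time passes only in rows, so rows that repeat a pose let the fingers close. It gives the time, the measured TCP pose, the force, the opening and the grip force at its end, in the units of the state.
- readout.get_state(): the state, without advancing time (a new reading comes with each control period).
- cams.capture(name): name is "side" or "top" or "wrist"; returns a dict with "image" (400x640x3 uint8, blue, green, red), "fx", "fy", "cx", "cy" (pixels), "origin" and "rotation" of the camera in the world; the wrist camera has in their place "tool_from_camera" (4x4, takes a point from camera to tool coordinates, whose origin is the TCP and whose axes are the flange's). Camera axes: x right, y up, looking along -z (the intrinsics and any distortion apply to the point x, -y, -z); pixel columns grow to the right and rows downward; lengths in m; the calibration is good to about 2 mm. A picture is of the moment at which its call begins: read the wrist's pose just before it. There is no depth.
- workorder.finish_job(): hands the job in; it is judged then, once.
The state is a dict: "clock": time; "joints": joint angles; "qvel": joint speeds; "effort": joint torques, N m; "position": TCP position; "tcp_rot": TCP orientation; "wrist_force": force on the tool from outside, world axes, zero at the start; "torque": the same for the moment, N m; "grip_width": finger opening in m; "gripper_force": force on a finger pad.
Only numpy, scipy, OpenCV 4.12 (cv2) and the standard library are available. Lean on these libraries where they do the work, as an engineer would, in place of code of your own. Each camera call takes 0.05 s, during which the arm holds its last target. There are 200 camera calls.

TASK

Open the filter chamber of the dust extractor on the bench: with a fingertip press its snap tab down and, while it is down, start pushing the cover along its guides away from the tab; then push it on across the deck until it is right off the filter opening and lies flat on the deck, the opening wholly uncovered. Only press and push: do not lift or tip the cover, let the tab spring back up, and leave the other things on the bench and on the extractor where they are.

Things in the scene. Friction and masses are not known exactly. Their poses are not given: they have to be found in the camera images.
- extractor: Bench-top grinding-dust extractor: cream steel cabinet 455 mm long, 170 mm wide, fixed (place and heading vary). Origin on the bench under the middle of the seated cover; x axis = the way the cover slides off, z up. x, y, z in all entries are in this frame, in mm. Flat deck at z 140 from x -39 to 225; filter opening in it; snap tab in a bay at one end, motor section at the other.
- tab_bay (a point): Middle of the floor of the open bay under the snap tab (x -110 to -39, floor at z 114, 170 mm wide). No walls round it; the deck's end is its one side.
- deck_end (a point): Foot of the motor section, where the deck ends (x 225, z 140). The motor section is a louvred cream box, x 225 to 345, 170 mm wide, top at z 225; a cover slid this far is stopped by it.
- guides (a point): Deck height, middle of the stretch where the guides overhang. Two aluminium guide strips, inner faces at y +-61.5, 6.5 mm high, run the deck's whole length on either side of the cover. From x -39 to 50 an overhang (6.5 to 9.5 mm above the deck, in to y +-55) keeps the cover from lifting.
- filter_opening (a point): Centre of the filter opening at deck height (x 26, y 0, z 140). The opening is 62 mm along x (-5 to 57) and 90 mm along y; pleated paper filter about 6 mm below deck level. Hidden under the cover at the start.
- snap_tab (a joint): Snap tab: sprung black plastic tongue of the extractor, hinged under the cover at x -12, z 134. Value in rad: 0 up (latched), grows as it is pressed down, stop at 0.17. Springs back up when let go. It frees the cover from 0.09 rad (pad 6 to 7 mm down; 12 mm at the stop). Force at the pad: about 1 N to start, 3 N at the stop.
- tab_pad (a point): Middle of the top of the snap tab's ribbed thumb pad: 32 mm along x (-100 to -68), 34 mm along y; at x -84, y 0, z 150 when up. It is the part of the tab outside the cover; press it straight down. The point moves with the tab.
- tab_barb (a point): Top of the tab's barb (x -57 to -51, 16 mm wide), at z 143.5 when up: it stands in the cover's window and stops the cover after 2.5 mm of play. When the cover has been pushed 5 mm or more with the tab down, the barb is under the cover's rear edge and cannot catch again: the tab may be let go.
- cover: Filter cover, loose: grey plastic plate 130 (x) x 120 (y) x 5 mm, about 0.16 kg, with a wedge along its rear edge (18 mm high over the underside, 100 mm wide) and a 24 x 12.5 mm window for the barb. Origin mid-underside, x as the extractor's; seated at x 0, z 140. At x 122 it has just cleared the opening; at x 160 it meets the motor section.
- cover_push_face (a point): Middle of the cover's upright rear face, 65 mm behind the cover's origin and 10 mm above its underside. The face is 100 mm wide, 18 mm high, next to the tab's pad (3 mm gap when seated); the cover is pushed here, in +x. It slides with about 1 N.
- cover_rear_left (a point): Rear left bottom corner of the cover (x -65, y +60 from the cover's origin).
- cover_rear_right (a point): Rear right bottom corner of the cover (x -65, y -60 from the cover's origin).
- spare_filter: spare filter panel, flat block 60 x 88 x 24 mm of pleated paper, lying on the bench beside the extractor. Leave alone; origin under its centre.
- wheel_dresser: diamond wheel dresser, steel block 65 x 34 x 20 mm with an upright nib to 50 mm, standing on the bench beside the extractor. Leave alone; origin under its centre.
- bench_brush: small wooden bench brush, about 134 mm long and 14 mm high, lying on top of the extractor's motor section. Leave alone; origin under its middle.
- spare_wheel: spare grinding wheel, disc 178 mm across and 13 mm thick, lying flat on the bench. Leave alone; origin under its centre.
- gauge_block: steel setting block 76 x 51 x 25 mm with holes, on the bench. Leave alone; origin under its centre.
- micrometer: outside micrometer lying flat, about 140 mm long and 18 mm high, on the bench. Leave alone; origin in the mouth of its frame.
- oil_bottle: small white oil bottle, 48 mm across and 115 mm tall, standing on the bench. Leave alone; origin under its centre.
Not all that is in view belongs to the job. Leave any red look-alike of the cover alone.

How it is judged:
By the outcome, as a careful person would: the job done as asked, in the order asked, and still so for the second after the job is handed in, with the robot touching nothing.
It also fails if it takes over 35 s, if anything falls off the work surface, if the arm or the gripper's body presses on something with over 40 N, if the wrist force passes 120 N, or if a joint passes its speed limit or range.

## Working session

There is one attempt and no reset: what is moved stays moved. The work goes in short steps, Python scripts to look and compute and a tool call to move; the robot and the scene stay as the last step left them, time stands still between calls to the robot, and variables do not carry over. Pictures are saved under pics/ and viewed, at most 10 in all, crops included, and the job is handed in when it is done.

Besides the shell and the picture viewer there is one more tool, called after ">>>" as name(argument=value, ...) on one line, values as JSON. step_arm: Moves the arm, as the interface text tells. Its arguments: {"type":"object","properties":{"increments":{"type":"array","items":{"type":"object","properties":{"xyz":{"type":"array","items":{"type":"number"}},"spin":{"type":"number"},"claw":{"type":"number"}}}},"force":{"type":"number"}},"required":["increments"]}

```bash
mkdir -p pics
cat > h.py <<'E'
import numpy as np,cv2
from rig import readout,cams,workorder,manip
def ray(c,u,v):
    d=np.array([(u-c['cx'])/c['fx'],-(v-c['cy'])/c['fy'],-1.])
    return np.array(c['origin']),np.array(c['rotation'])@d
def onz(c,u,v,z):
    o,d=ray(c,u,v); return o+d*(z-o[2])/d[2]
def proj(c,p):
    q=np.array(c['rotation']).T@(np.array(p)-np.array(c['origin']))
    return c['cx']+c['fx']*q[0]/-q[2], c['cy']-c['fy']*q[1]/-q[2]
E
python3 - <<'E'
from h import *
print(readout.get_state(),manip.grip_depth)
for n in('top','side'):
    c=cams.capture(n);cv2.imwrite(f'pics/{n}0.png',c['image']);print({k:v for k,v in c.items() if k!='image'})
E
```

```text
{'clock': 0.0, 'joints': array([-8.82814346e+01,  1.48591054e+01,  8.80111839e+01, -5.71832519e-04,
        7.72344038e+01, -1.16210554e+01]), 'qvel': array([ 0.08834988, -0.05570512, -0.08089713, -0.00098384, -0.02197619,
        0.00794017]), 'effort': array([ 5.54688158e-04, -4.46032119e+01, -2.90570533e+01, -1.25143520e-04,
        1.16755581e-02, -2.83549457e-05]), 'position': array([ 0.126887  , -0.53462186,  0.23047539]), 'tcp_rot': array([-1.79897341e+02, -2.05431000e-02,  1.33397292e+01]), 'wrist_force': array([-0.02582598,  0.10065192,  0.78125135]), 'torque': array([-0.00016678, -0.01560715, -0.01903971]), 'gripper_force': 0.0, 'grip_width': 0.08558638519173818} 0.0187
{'fx': 435.80917701523094, 'fy': 435.80917701523094, 'cx': 314.5234528777775, 'cy': 195.1472205925821, 'origin': array([ 4.34284922e-01, -1.60346178e-03,  1.64445049e+00]), 'rotation': array([ 5.31064991e+00, -8.28252463e-02, -8.96862058e+01])}
{'fx': 414.729651961706, 'fy': 414.729651961706, 'cx': 313.94448028097037, 'cy': 201.34148136495375, 'origin': array([ 0.49179357, -1.00939712,  0.75469339]), 'rotation': array([59.26401594, -0.21407534, -4.98928774])}
```

Run:
```python
s=open('h.py').read()
s=s.replace("def ray","from scipy.spatial.transform import Rotation as Ro\ndef RM(r):\n    r=np.array(r)\n    return r if r.shape==(3,3) else Ro.from_euler('xyz',r,degrees=True).as_matrix()\ndef ray",1).replace("np.array(c['rotation'])","RM(c['rotation'])")
open('h.py','w').write(s)
```

```text
(no output)
```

View pics/top0.png

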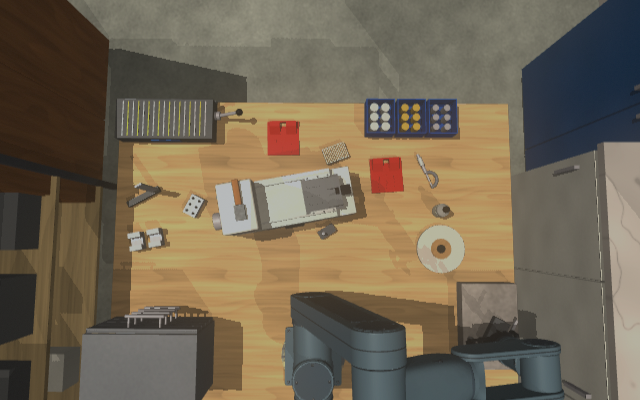

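View pics/side0.png

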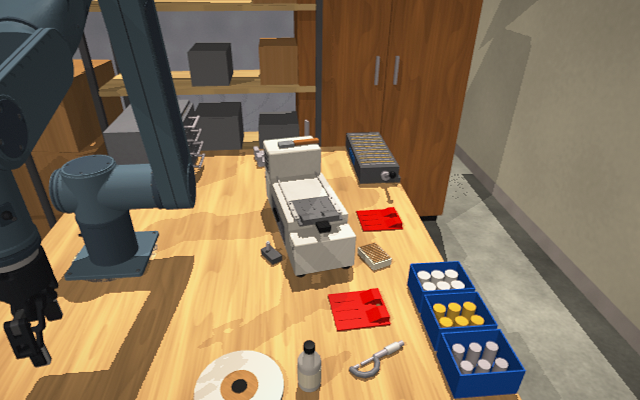

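Run:
```python
from h import *
t=cv2.imread('pics/top0.png')[155:245,205:375]
s=cv2.imread('pics/side0.png')[130:285,255:365]
cv2.imwrite('pics/c1.png',cv2.resize(t,None,fx=4.7,fy=4.7,interpolation=cv2.INTER_CUBIC))
cv2.imwrite('pics/c2.png',cv2.resize(s,None,fx=3.8,fy=3.8,interpolation=cv2.INTER_CUBIC))
```

```text
(no output)
```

View pics/c1.png

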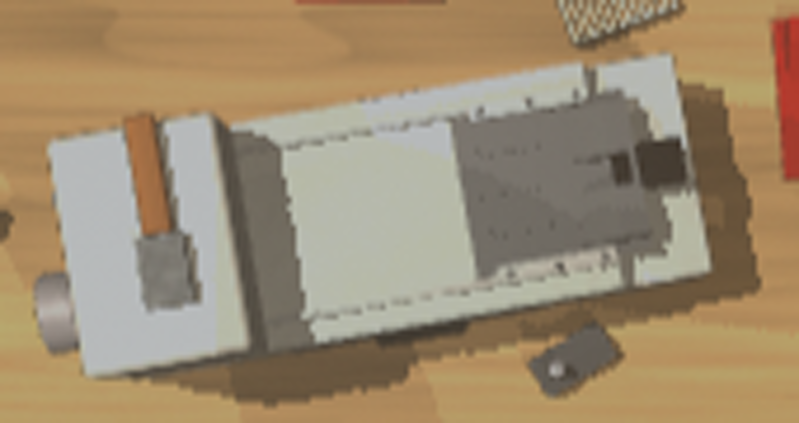

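View pics/c2.png

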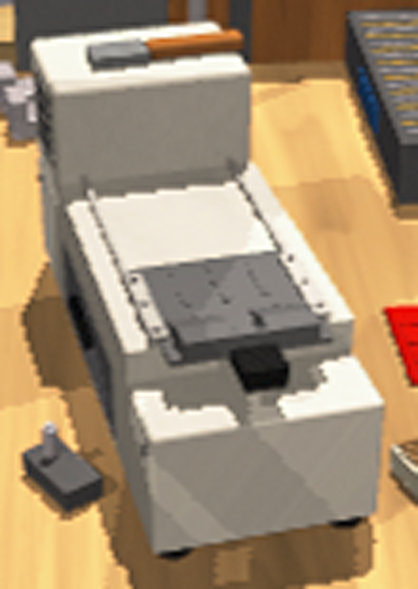

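```bash
cat >> h.py <<'E'
def fit(c,obs):
    from scipy.optimize import least_squares
    def w(p,q): 
        a=p[2];return np.array([p[0]+np.cos(a)*q[0]-np.sin(a)*q[1],p[1]+np.sin(a)*q[0]+np.cos(a)*q[1],q[2]])
    f=lambda p:np.concatenate([np.array(proj(c,w(p,np.array(q)/1e3)))-uv for uv,q in obs])
    r=least_squares(f,[.44,-.05,1.6]);return r.x,r.fun
E
python3 - <<'E'
from h import *
def ld(n):
    c=cams.capture(n);return c
t=ld('top');s=ld('side')
ct=lambda u,v:np.array([(u+.5)/4.7+204.5,(v+.5)/4.7+154.5])
cs=lambda u,v:np.array([(u+.5)/3.8+254.5,(v+.5)/3.8+129.5])
O=[((672,55),(-110,-85,114)),((710,270),(-110,85,114)),((52,142),(345,-85,225)),((90,375),(345,85,225)),((212,113),(225,-85,225)),((248,350),(225,85,225)),((453,120),(65,-60,145)),((478,280),(65,60,145))]
o=[(ct(*a),b) for a,b in O];x,f=fit(t,o);print(x,np.degrees(x[2]),f.round(1))
O=[((150,440),(-110,85,114)),((382,402),(-110,-85,114)),((35,40),(345,85,225)),((54,96),(225,85,225)),((250,85),(225,-85,225)),((143,265),(65,60,145)),((270,250),(65,-60,145))]
o=[(cs(*a),b) for a,b in O];x,f=fit(s,o);print(x,np.degrees(x[2]),f.round(1))
E
```

```text
[ 0.57871495 -0.02851314  1.75183156] 100.37255492930983 [ 0.4 -0.6  1.2  0.8 -1.5 -0.6 -1.5  1.2  0.6 -0.7  1.4 -0.  -0.6 -0.1
  0.1 -0.1]
[ 0.58103852 -0.03149302  1.74893905] 100.20682595288123 [-0.4  0.6  1.2  0.6 -1.1 -0.6  0.1 -1.   1.4 -3.7 -3.8  1.3  2.7 -0.1]
```

Cover: grey plate on the extractor at top (323,192). The red plates at (283,137), (386,175) are look-alikes on the bench, so not meant. The crop shows the cover between the guides with the black tab at top ≈(345,190). Moving above the pad with shut fingers.

>>> step_arm(increments=[{"xyz": [46, -25, -5], "spin": -0.127, "claw": 0}, {"xyz": [92, -50, -10], "spin": -0.253, "claw": 0}, {"xyz": [138, -76, -15], "spin": -0.38, "claw": 0}, {"xyz": [184, -101, -15], "spin": -0.506, "claw": 0}, {"xyz": [230, -126, -15], "spin": -0.633, "claw": 0}, {"xyz": [276, -151, -15], "spin": -0.76, "claw": 0}, {"xyz": [322, -176, -15], "spin": -0.886, "claw": 0}, {"xyz": [368, -202, -15], "spin": -1.013, "claw": 0}, {"xyz": [414, -227, -15], "spin": -1.139, "claw": 0}, {"xyz": [460, -252, -15], "spin": -1.266, "claw": 0}, {"xyz": [507, -278, -15], "spin": -1.392, "claw": 0}, {"xyz": [553, -303, -15], "spin": -1.519, "claw": 0}, {"xyz": [553, -303, -15], "spin": -1.519, "claw": 0}, {"xyz": [553, -303, -15], "spin": -1.519, "claw": 0}])

```text
clock: 1.95
position: [0.5946, -0.1127, 0.2458]
tcp_rot: [-179.9, -0.0, 100.4]
wrist_force: [-1.2, -0.0, 0.4]
grip_width: -0.0001
gripper_force: 0.0
```

Run:
```python
from h import *
s=readout.get_state();print(s)
c=cams.capture('wrist');cv2.imwrite('pics/w1.png',c['image'])
T=np.eye(4);T[:3,:3]=RM(s['tcp_rot']);T[:3,3]=s['position'];W=T@c['tool_from_camera']
np.savez('w1.npz',W=W,k=[c['fx'],c['fy'],c['cx'],c['cy']])
print(c['tool_from_camera'])
```

```text
{'clock': 1.95, 'joints': array([-2.12646981e+01,  2.00834421e+01,  7.85754911e+01, -3.31288953e-02,
        8.14142502e+01, -3.16211161e+01]), 'qvel': array([-1.43003395, -0.91864033,  0.73754593, -0.09817861, -0.03778142,
       -0.0825172 ]), 'effort': array([ 1.03000503e+00, -5.02615464e+01, -3.00650990e+01,  1.10152129e-01,
       -2.82518490e-02, -9.26286826e-03]), 'position': array([ 0.59463469, -0.11273873,  0.24577131]), 'tcp_rot': array([-1.79920509e+02, -1.04819096e-02,  1.00361377e+02]), 'wrist_force': array([-1.2130614 , -0.02992771,  0.35494009]), 'torque': array([-0.03347897,  0.01955216,  0.03938394]), 'gripper_force': 0.0, 'grip_width': -6.472010771062674e-05}
[[-1.41322843e-03  9.58541778e-01  2.84948526e-01  7.25051997e-02]
 [ 9.99998739e-01  1.14817988e-03  1.09720962e-03 -1.98251088e-04]
 [ 7.24549093e-04  2.84949718e-01 -9.58542192e-01 -1.42466075e-01]
 [ 0.00000000e+00  0.00000000e+00  0.00000000e+00  1.00000000e+00]]
```

View pics/w1.png

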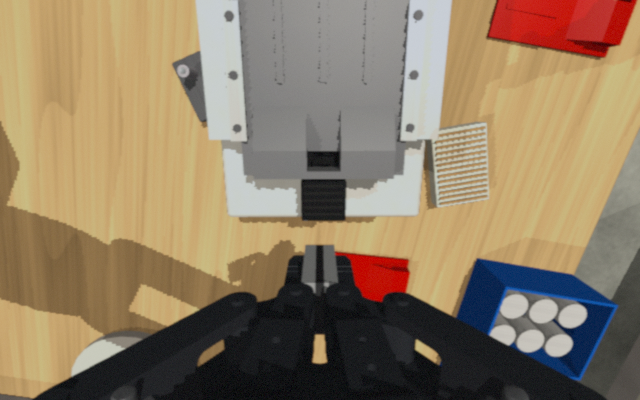

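The wrist view shows the pad (302–346, 180–220) directly ahead of the shut fingers and the cover's rear wedge behind it, edge at row ~179.

```bash
cat > wl.py <<'E'
from h import *
def wz(d,u,v,z):
    W=d['W'];fx,fy,cx,cy=d['k'];r=W[:3,:3]@[(u-cx)/fx,-(v-cy)/fy,-1.];o=W[:3,3];return o+r*(z-o[2])/r[2]
def inx(p,o=(.580,-.030),a=100.36):
    a=np.radians(a);d=(p[:2]-np.array(o))*1e3;return np.array([np.cos(a)*d[0]+np.sin(a)*d[1],-np.sin(a)*d[0]+np.cos(a)*d[1]]).round(1)
E
python3 - <<'E'
from wl import *
d=np.load('w1.npz')
for n,u,v,z,e in [('pad',302,180,.150,'-68,17'),('pad',344,180,.150,'-68,-17'),('pad',346,220,.15,'-100,-17'),('pad',302,220,.15,'-100,17'),('bay',229,215,.114,'-110,85'),('bay',419,215,.114,'-110,-85'),('guideend',210,139,.1495,'-39,85?'),('guideend',444,139,.1495,'-39,-85')]:
    print(n,inx(wz(d,u,v,z)),e)
print(inx(readout.get_state()['position']))
E
```

```text
pad [-65.8  13.8] -68,17
pad [-65.8 -17.2] -68,-17
pad [-97.1 -19.4] -100,-17
pad [-97.1  14.3] -100,17
bay [-105.3   80.4] -110,85
bay [-105.4  -86.2] -110,-85
guideend [-35.8  79.1] -39,85?
guideend [-36. -88.] -39,-85
[-84.5   0.9]
```

>>> step_arm(increments=[{"xyz": [2, 2, 25], "spin": 0, "claw": 0}, {"xyz": [2, 2, 55], "spin": 0, "claw": 0}, {"xyz": [2, 2, 80], "spin": 0, "claw": 0}, {"xyz": [2, 2, 90], "spin": 0, "claw": 0}, {"xyz": [2, 2, 92], "spin": 0, "claw": 0}, {"xyz": [2, 2, 92], "spin": 0, "claw": 0}, {"xyz": [2, 2, 92], "spin": 0, "claw": 0}])

```text
clock: 2.88
position: [0.5973, -0.1108, 0.1555]
tcp_rot: [179.9, 0.1, 100.4]
wrist_force: [0.1, -0.6, -0.4]
grip_width: -0.0002
gripper_force: 0.0
```

Run:
```python
from h import *
s=readout.get_state();print(s['position'],s['wrist_force'])
c=cams.capture('wrist')['image'][100:320,200:440];d=cams.capture('side')['image'][180:270,260:365]
c=cv2.resize(c,(480,440));d=cv2.resize(d,(315,270),interpolation=cv2.INTER_CUBIC)
o=np.zeros((440,800,3),np.uint8);o[:,:480]=c;o[:270,483:798]=d;cv2.imwrite('pics/m2.png',o)
```

```text
[ 0.59727243 -0.11076616  0.15547363] [ 0.12716988 -0.58973754 -0.41112035]
```

View pics/m2.png

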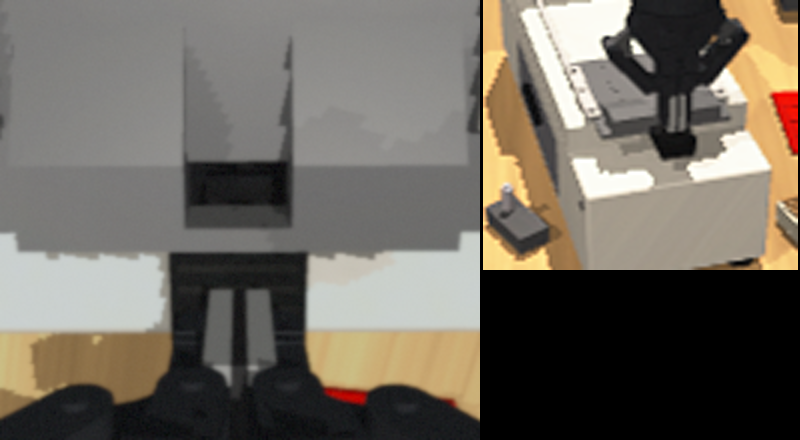

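>>> step_arm(increments=[{"xyz": [0, 0, 3], "spin": 0, "claw": 0}, {"xyz": [0, 0, 6], "spin": 0, "claw": 0}, {"xyz": [0, 0, 9], "spin": 0, "claw": 0}, {"xyz": [0, 0, 11], "spin": 0, "claw": 0}, {"xyz": [0, 0, 12], "spin": 0, "claw": 0}, {"xyz": [0, 0, 12], "spin": 0, "claw": 0}, {"xyz": [0, 0, 12], "spin": 0, "claw": 0}])

```text
clock: 3.85
position: [0.5969, -0.1106, 0.1425]
tcp_rot: [180.0, 0.0, 100.4]
wrist_force: [0.5, -2.4, 2.9]
grip_width: 0.0003
gripper_force: 1.6
```

Run:
```python
from h import *
for i in range(4):
    s=readout.get_state();print(s['position'],s['wrist_force']);cams.capture('top')
```

```text
[ 0.59690074 -0.11058888  0.14250868] [ 0.49623979 -2.44916409  2.91944115]
[ 0.59687855 -0.1105673   0.14253877] [ 0.26628255 -3.35080686  2.95923618]
[ 0.59684567 -0.11051275  0.1424796 ] [ 0.65744288 -2.38228235  2.48516523]
[ 0.59686712 -0.11052215  0.14249421] [ 1.89285157 -2.18875991  2.94548149]
```

>>> step_arm(increments=[{"xyz": [0, 0, 1], "spin": 0, "claw": 0}, {"xyz": [3, 0, 1], "spin": 0, "claw": 0}, {"xyz": [6, 0, 1], "spin": 0, "claw": 0}, {"xyz": [9, 0, 1], "spin": 0, "claw": 0}, {"xyz": [12, 0, 1], "spin": 0, "claw": 0}, {"xyz": [15, 0, 1], "spin": 0, "claw": 0}, {"xyz": [18, 0, 1], "spin": 0, "claw": 0}, {"xyz": [20, 0, 1], "spin": 0, "claw": 0}, {"xyz": [20, 0, 1], "spin": 0, "claw": 0}])

```text
clock: 5.18
position: [0.593, -0.0904, 0.1413]
tcp_rot: [-180.0, -0.0, 100.4]
wrist_force: [0.6, -1.9, 3.4]
grip_width: -0.0001
gripper_force: 1.8
```

Run:
```python
from h import *
s=readout.get_state();print(s['position'],s['wrist_force'])
c=cams.capture('wrist')['image'][60:320,200:440];d=cams.capture('side')['image'][180:270,260:365]
c=cv2.resize(c,(480,520));d=cv2.resize(d,(315,270),interpolation=cv2.INTER_CUBIC)
o=np.zeros((520,800,3),np.uint8);o[:,:480]=c;o[:270,483:798]=d;cv2.imwrite('pics/m3.png',o)
```

```text
[ 0.59303627 -0.09037335  0.14131123] [ 0.56129514 -1.86139386  3.44190576]
```

View pics/m3.png

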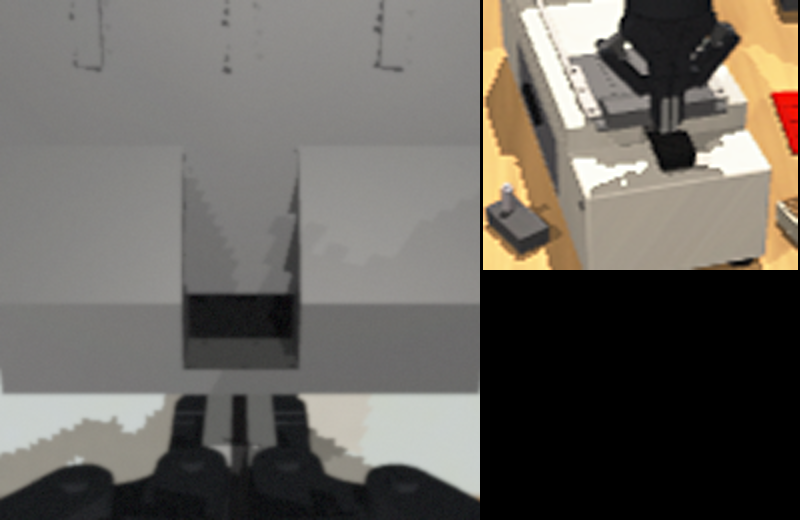

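```bash
cat >> wl.py <<'E'
def wrist():
    s=readout.get_state();c=cams.capture('wrist')
    T=np.eye(4);T[:3,:3]=RM(s['tcp_rot']);T[:3,3]=s['position']
    return s,c['image'],dict(W=T@c['tool_from_camera'],k=[c['fx'],c['fy'],c['cx'],c['cy']])
E
python3 - <<'E'
from wl import *
s,im,d=wrist()
print('tcp',inx(s['position']),'edge',inx(wz(d,320,60+392/2,.158)))
W0=d['W'].copy();dp=np.array([ 0.59727243,-0.11076616,0.15547363])-s['position'];W0[:3,3]+=dp
print('before edge',inx(wz(dict(W=W0,k=d['k']),320,225,.158)))
E
```

```text
tcp [-61.8  -2. ] edge [-50.4  -1.9]
before edge [-62.7  -2.4]
```

The cover has moved about 12 mm and is past the barb. Back off slightly, lift so that the tab springs up, then push on.

>>> step_arm(increments=[{"xyz": [-2, 0, 0], "spin": 0, "claw": 0}, {"xyz": [-2, 0, -4], "spin": 0, "claw": 0}, {"xyz": [-2, 0, -8], "spin": 0, "claw": 0}, {"xyz": [-2, 0, -11], "spin": 0, "claw": 0}, {"xyz": [-1, 0, -11], "spin": 0, "claw": 0}, {"xyz": [4, 0, -11], "spin": 0, "claw": 0}, {"xyz": [12, 0, -11], "spin": 0, "claw": 0}, {"xyz": [22, 0, -11], "spin": 0, "claw": 0}, {"xyz": [33, 0, -11], "spin": 0, "claw": 0}, {"xyz": [45, 0, -11], "spin": 0, "claw": 0}, {"xyz": [57, 0, -11], "spin": 0, "claw": 0}, {"xyz": [69, 0, -11], "spin": 0, "claw": 0}, {"xyz": [81, 0, -11], "spin": 0, "claw": 0}, {"xyz": [92, 0, -11], "spin": 0, "claw": 0}, {"xyz": [102, 0, -11], "spin": 0, "claw": 0}, {"xyz": [111, 0, -11], "spin": 0, "claw": 0}, {"xyz": [118, 0, -11], "spin": 0, "claw": 0}, {"xyz": [123, 0, -11], "spin": 0, "claw": 0}, {"xyz": [125, 0, -11], "spin": 0, "claw": 0}, {"xyz": [125, 0, -11], "spin": 0, "claw": 0}])

```text
clock: 7.82
position: [0.5706, 0.0323, 0.1524]
tcp_rot: [180.0, -0.0, 100.4]
wrist_force: [0.1, 0.4, 0.6]
grip_width: -0.0002
gripper_force: 0.0
```

>>> step_arm(increments=[{"xyz": [-3, 0, 0], "spin": 0, "claw": 0}, {"xyz": [-8, 0, 0], "spin": 0, "claw": 0}, {"xyz": [-8, 0, -30], "spin": 0, "claw": 0}, {"xyz": [-30, 0, -70], "spin": 0, "claw": 0}, {"xyz": [-70, 0, -110], "spin": 0, "claw": 0}, {"xyz": [-110, 0, -130], "spin": 0, "claw": 0}, {"xyz": [-130, 0, -130], "spin": 0, "claw": 0}, {"xyz": [-130, 0, -130], "spin": 0, "claw": 0}])

```text
clock: 8.82
position: [0.5935, -0.0966, 0.2807]
tcp_rot: [-179.9, -0.1, 100.2]
wrist_force: [0.7, -0.0, -0.7]
grip_width: -0.0001
gripper_force: 0.0
```

Run:
```python
from wl import *
s,im,d=wrist();print(s['position'],s['wrist_force']);np.savez('w2.npz',**d)
cv2.imwrite('pics/w4raw.png',im)
t=cams.capture('side')['image'][130:285,245:365]
o=np.zeros((600,800,3),np.uint8);o[:300,:480]=cv2.resize(im,(480,300));o[:413,482:800]=cv2.resize(t,(318,413),interpolation=cv2.INTER_CUBIC)
cv2.imwrite('pics/m4.png',o)
```

```text
[ 0.59345878 -0.09661354  0.2806635 ] [ 0.74373038 -0.01268075 -0.67122089]
```

View pics/m4.png

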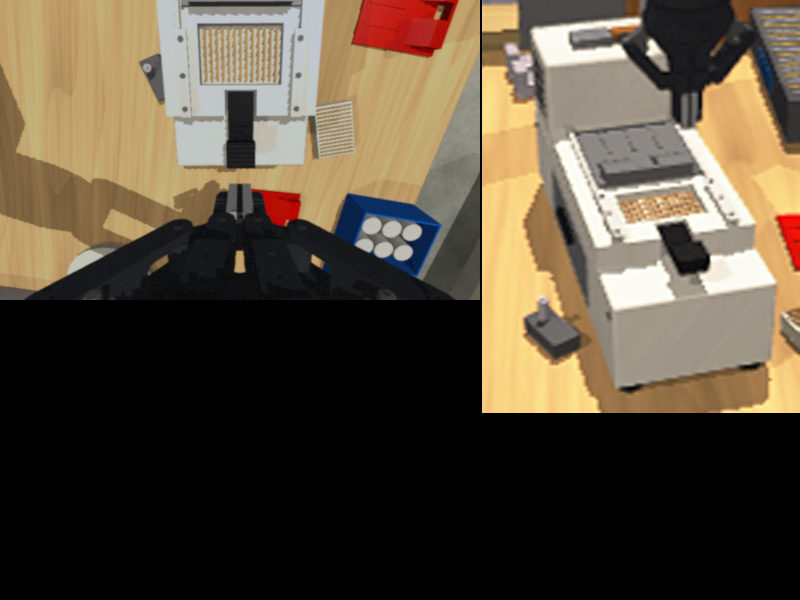

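The opening (wrist crop 200–282, 23–85) is fully uncovered. The cover lies flat beyond it, the tab is up and the other things have not moved.

```bash
python3 -c "
from rig import workorder
print(workorder.finish_job())"
```

```text
the job is handed in; nothing more can be done
None
```

The filter chamber is open and the job is handed in: the cover lies flat on the deck, clear of the opening, the tab has sprung back up, and the last pictures showed nothing else out of place; the judge's result was not shown.

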